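# Check-weigh a heatsink on the sprung hook scale

## Task

Pick up the larger of the two yoked heatsinks by its grip block, hang its cross-bar in the V of the sprung hook, easing the load on so that the hook never drops, springs back or is forced to its stop, then let go and leave it hanging free until it has been quite still for a good second. Then take hold again, ease it off the hook just as gently and set it down flat in the tray, released, without bumping it or moving anything else on the bench.

Things in the scene. Friction and masses are not known exactly. Their poses are not given: they have to be found in the camera images.
- heatsink: Larger yoked heatsink, loose on the table: finned aluminium block 90 (x) x 80 (y) x 36 mm high; two steel uprights (12 mm wide in x, inner faces at y = +-34 mm) carry a round cross-bar above it, with a black grip block on the bar's middle. Origin: centre of the underside, z up. Mass unknown, 0.17 to 0.67 kg: the height at which it hangs must be found from the load felt at the wrist.
- heatsink_bar (a point): Centre of the larger heatsink's cross-bar: 8 mm diameter, along the heatsink's y, 100 mm above its underside, with 60 mm of free height under it. Axes as the heatsink's.
- heatsink_grip (a point): Grip point of the larger heatsink, 141 mm above the underside, 41 mm above the bar's centre. The grip block is 20 (x) x 14 (y) mm and reaches from 120 to 156 mm above the underside, on an 8 mm stem from the bar; fingers close on it along the heatsink's y.
- small_heatsink: The smaller yoked heatsink, to be left alone: block 56 x 56 x 24 mm, the same yoke and grip block with bar at 88 mm and top at 144 mm. It may stand in either of the two places. Origin: centre of the underside.
- scale: Sprung hook scale, fixed to the table. Origin on the table straight below the hook's V. The hook's open tip points to the scale's -x; post (36 x 50 mm, 300 mm high) at x = +112 to +148 mm. Base plate 200 x 130 x 10 mm, from x = -50 to +150 mm.
- hook_seat (a point): On the moving hook: where the bar's centre lies when home in the V, bar along the scale's y; 225 mm above the table unloaded. Hook: steel strip 4 mm thick, 16 mm wide (y), V walls at 55 degrees to the level, underside 13 mm below this point, tip at x -16 mm and 14 mm above it; behind the V an arm as high as the tip runs along +x to the post. The bar comes in over the tip, from -x or above.
- hook (a joint): How far the hook has sunk, m: 0 unloaded (at its top stop), lower stop 0.095. Spring 80 N/m with 0.2 N preload: it sinks (load in N - 0.2)/80 m, about 18 to 80 mm under the heatsink. Lightly damped: it bobs for a second or two. A speed over 0.06 m/s counts as a drop or spring-back.
- tray: Black open tray fixed to the table, 150 (x) x 130 (y) x 25 mm high, walls 4 mm, floor 4 mm thick. Origin: centre of the underside.
- screwdriver: Blue power screwdriver lying on the table, about 210 mm long along its x, 36 mm high. Leave alone.
- can: Green drinks can, 56 mm diameter, 125 mm high, standing. Leave alone.
- tape_roll: Yellow roll of tape lying flat, 90 mm diameter, 25 mm high. Leave alone.
- multimeter: Black multimeter lying flat, 150 x 76 x 36 mm. Leave alone.
Things that resemble listed ones, but are neither listed nor needed, are in the scene too. Leave any white look-alike of the tray alone.

How it is judged (in metres and radians):
On the way, in this order (a step that is already met when the one before it is completed fails the run):
1. the larger heatsink hangs in the hook's V, untouched by the robot and at rest, for a full second (contact force between heatsink and the arm below 0.05 N and contact force between heatsink and the fingers below 0.05 N and linear speed of heatsink below 0.012 m/s and angular speed of heatsink below 0.15 rad/s and velocity of joint hook between -0.006 and 0.006 m/s and contact force between heatsink and scale above 1 N and distance between heatsink_bar and hook_seat below 0.005 m and angle between the y axis of heatsink and the y axis of scale, either way round below 0.3 rad and angle between heatsink's own z axis and vertical below 0.2 rad and value of joint hook above 0.008 m and height (world z) of heatsink above 0.02 m), for 1 s.
2. it has been lifted off the hook by the gripper, the hook back up (contact force between heatsink and scale below 0.05 N and distance between heatsink_bar and hook_seat above 0.03 m and contact force between heatsink and the fingers above 1 N and height (world z) of heatsink above 0.05 m and value of joint hook below 0.004 m), for 0.1 s.
At the end, for the whole second after the job is handed in: The larger heatsink stands flat and upright (within 0.08 rad) on the tray's floor, inside its walls (within 30 mm of the tray's middle each way, underside within 8 mm of the tray's origin height), released and at rest; the hook is empty and back at its top (within 4 mm) (contact force between heatsink and the arm below 0.05 N and contact force between heatsink and the fingers below 0.05 N and linear speed of heatsink below 0.012 m/s and angular speed of heatsink below 0.15 rad/s and velocity of joint hook between -0.006 and 0.006 m/s and x of heatsink in the frame of tray between -0.03 and 0.03 m and y of heatsink in the frame of tray between -0.03 and 0.03 m and z of heatsink in the frame of tray between -0.008 and 0.008 m and angle between heatsink's own z axis and vertical below 0.08 rad and value of joint hook below 0.004 m); the robot touches nothing.
It fails at once if the hook drops or springs back (faster than 0.06 m/s) (velocity of joint hook above 0.06 m/s or velocity of joint hook below -0.06 m/s).
It fails at once if the hook is forced: sunk beyond 90 mm, or the heatsink pressed on the scale with over 14 N (value of joint hook above 0.09 m or contact force between heatsink and scale above 14 N).
It fails at once if the robot itself presses on the scale with more than 3 N (contact force between any of the arm, the fingers and scale above 3 N).
It fails at once if the heatsink is let fall into the tray (over 0.3 m/s, not held) or pressed on it with over 90 N (contact force between heatsink and tray above 90 N or (horizontal distance between heatsink and tray below 0.1 m and contact force between heatsink and the fingers below 0.5 N and linear speed of heatsink above 0.3 m/s)).
It fails at once if another thing on the bench is disturbed (moved over 15 mm): the smaller heatsink, the power screwdriver, the drinks can, the tape roll, the multimeter (distance of any of small_heatsink, screwdriver, can, tape_roll, multimeter from where it was at the start of the episode above 0.015 m).
It also fails if it takes over 72 s, if anything falls off the work surface, if the arm or the gripper's body presses on something with over 40 N, if the wrist force passes 120 N, or if a joint passes its speed limit or range.

## Robot

A 6-joint arm with a two-finger parallel gripper is mounted at the origin on the work surface. World frame = base frame: x ahead of the robot, y to its left, z up, the work surface at z = 0. Lengths are in mm, angles in rad, forces in N, time in s.
With the tool pointing down it reaches from about 300 to 775 mm from the base axis. Payload 14.6 kg.
Tool frame: the origin (TCP) lies at the very end of the fingers, on their centre line; the grasp point (between the pads) lies 19 mm behind it; z points along the fingers, y is the line along which they close (so a half turn about z gives the same grasp; the last joint's range is limited). The gripper opens to 85 mm and grips with 20 to 120 N. Pads are 22 mm wide; open, the fingers measure 114 mm over their backs; the gripper's body (76 mm by 85 mm) begins 54 mm behind the grasp point. The pads swing forward as they close: fully open they stand 13 mm farther back than shut.
Start: joints at [-1.213, 0.3, 1.521, -0, 1.321, -0.067], TCP at [226.668, -501.109, 192.881] pointing down, gripper open.
Joint ranges: [-3.03, 3.03], [-0.79, 2.21], [0.23, 2.52], [-1.04, 4.18], [0, 3.07], [-2.55, 2.55]. Speed limits (rad/s): [2.22, 2.22, 2.57, 3.14, 3.14, 3.14].

## Interface

Orientations are given as a unit quaternion [w, x, y, z].
In Python, from workcell import readout, snapshot, calibration, robot gives the robot as it stands.
- The arm moves only by the tool arm_command, never from a script. Its argument "targets" is a list of rows, each a list of 3 entries, a list of its own where there are three numbers: the shift along the tool's x, y, z in m, then the turn about the tool's z in rad, then the finger opening in m, from 0 to 0.0854. In form: [[[tx, ty, tz], turn, fingers], ...]. A call has 1 to 20 rows; each row is the pose to reach, as a shift and turn from the pose commanded when the call began, along the tool's axes at that moment; what a row does not reach only later rows make up. A row lasts 1/8 s, in which the tool goes at most 62.5 mm and 10.7 degrees, less where a joint would pass 70% of its speed; a pose out of reach is approached as far as the arm can. A call with a gripper value outside its range is refused whole. The fingers move at their own pace and stop on an object; "force" is the grip in N (left out, the last holds). Time passes only in rows, so rows that repeat a pose let the fingers close. It gives the time, the measured TCP pose, the force, the opening and the grip force at its end, in the units of the state.
- readout.get_obs(): the state, without advancing time (a new reading comes with each control period).
- snapshot(name): name is "scene" or "top"; returns (picture, depth): 420x560x3 uint8, blue, green, red; 420x560 float32, mm along the optical axis (not along the pixel's ray), 0 where there is no reading.
- calibration(name): a dict with "fov_y" (degrees; the focal length in pixels is half the picture's height over the tangent of half this angle, whatever the lens; pixels are square), "cx", "cy" (the principal point, pixels), "origin" and "attitude" of the camera in the world. Camera axes: x right, y up, looking along -z (the intrinsics and any distortion apply to the point x, -y, -z); pixel columns grow to the right and rows downward; lengths in mm; the calibration is good to about 2 mm. A picture is of the moment at which its call begins. calibration takes no time and is no camera call.
- robot.finish_job(): hands the job in; it is judged then, once.
The state is a dict: "clock": time; "joints": joint angles; "qvel": joint speeds; "joint_efforts": joint torques, N m; "position": TCP position; "orientation": TCP orientation; "ft_force": force on the tool from outside, world axes, zero at the start; "moment": the same for the moment, N m; "finger_gap": finger opening in mm; "finger_force": force on a finger pad.
Only numpy, scipy, OpenCV 4.12 (cv2) and the standard library are available. Lean on these libraries where they do the work, as an engineer would, in place of code of your own. Each camera call takes 0.05 s, during which the arm holds its last target. There are 200 camera calls.

## Working session

There is one attempt and no reset: what is moved stays moved. The work goes in short steps, Python scripts to look and compute and a tool call to move; the robot and the scene stay as the last step left them, time stands still between calls to the robot, and variables do not carry over. Pictures are saved under pics/ and viewed, at most 11 in all, crops included, and the job is handed in when it is done.

Besides the shell and the picture viewer there is one more tool, called after "Emit:" as name(argument=value, ...), one argument or row to a line, values as JSON. arm_command: Moves the arm, as the interface text tells. Its arguments: {"type":"object","properties":{"targets":{"type":"array","items":{"type":"array"}},"force":{"type":"number"}},"required":["targets"]}

```bash
mkdir -p pics; cat > h.py <<'E'
import numpy as np,cv2
from workcell import readout,snapshot,calibration,robot
E
python3 - <<'E'
from h import *
for n in("top","scene"):
    p,d=snapshot(n); cv2.imwrite(f"pics/{n}.png",p); np.save(n+".npy",d); print(n,calibration(n))
print(readout.get_obs())
E
```

```text
top {'fov_y': 42.51954859924087, 'cx': 285.7184119555402, 'cy': 210.21365730981006, 'origin': array([ 272.96545157,  -27.1936107 , 1543.98902075]), 'attitude': array([-0.70314993, -0.05543282,  0.05453241,  0.70677691])}
scene {'fov_y': 54.44883419510187, 'cx': 283.2948043663057, 'cy': 205.2480191626612, 'origin': array([1033.70991691,  804.14659602,  768.78432857]), 'attitude': array([0.26626332, 0.13963664, 0.46396298, 0.83327295])}
{'clock': 0.1, 'joints': array([-1.21262827e+00,  3.00438470e-01,  1.52151238e+00, -3.30774193e-05,
        1.32070494e+00, -6.66176746e-02]), 'qvel': array([ 0.00029483, -0.00309732, -0.00368101, -0.00020725, -0.00022253,
        0.00070401]), 'joint_efforts': array([ 2.14139181e-03, -5.44378209e+01, -3.62368977e+01, -2.41352342e-05,
        3.05202797e-03,  7.47303062e-06]), 'position': array([ 226.5617513 , -500.89511401,  192.36829685]), 'orientation': array([-5.23604036e-04,  9.77528296e-01,  2.10803575e-01, -9.30675500e-05]), 'ft_force': array([-0.3299419 ,  1.48490408,  0.14696363]), 'moment': array([-0.01301198, -0.00744466, -0.02112726]), 'finger_force': 0.0, 'finger_gap': 84.86788313512393}
```

View pics/top.png

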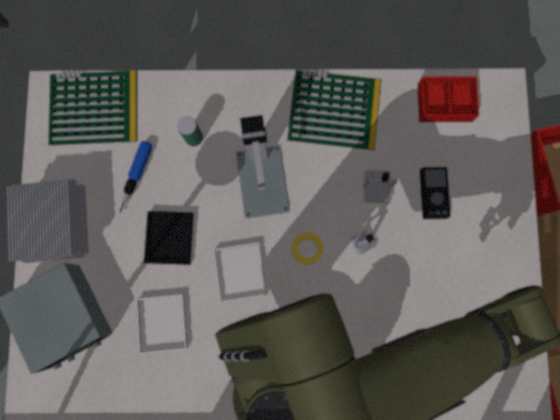

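View pics/scene.png

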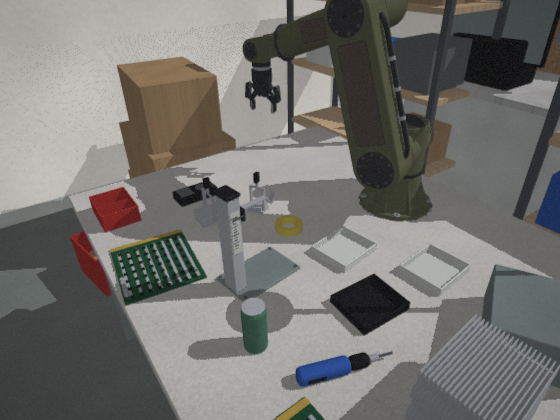

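Top: the candidate heatsinks are at (378,185) and (367,240), the scale's V is near (262,185), the black tray is at (169,237), and the white look-alikes are at (241,268) and (163,320). The heatsink at (378,185) looks larger. I'll measure and check it in a crop.

```bash
cat >> h.py <<'E'
from scipy.spatial.transform import Rotation as R
def cloud(n,d,off=0):
    c=calibration(n); f=210/np.tan(np.radians(c['fov_y']/2)); q=c['attitude']
    v,u=np.mgrid[:420,:560]
    P=np.stack([(u-c['cx'])/f*d,-(v-c['cy'])/f*d,-d],-1)
    W=P@R.from_quat(np.r_[q[1:],q[0]]).as_matrix().T+c['origin']; W[d<=0]=np.nan
    return W
E
python3 - <<'E'
from h import *
p=cv2.imread("pics/top.png"); W=cloud("top",np.load("top.npy"))
print("table z",[W[v,u].round(1) for v,u in((100,200),(300,280),(160,400),(380,100))])
def rect(name,sl,lo,hi):
    w=W[sl].reshape(-1,3); w=w[(w[:,2]>lo)&(w[:,2]<hi)]
    r=cv2.minAreaRect(w[:,:2].astype(np.float32)); print(name,len(w),np.round(r[0],1),np.round(r[1],1),round(r[2],1),'medz',np.median(w[:,2]).round(1))
A=np.s_[165:206,355:402];B=np.s_[222:258,350:385]
for n,s in(("A",A),("B",B)):
    for lo,hi in((15,60),(15,30),(30,60),(85,115),(115,165)): 
        try: rect(n+str((lo,hi)),s,lo,hi)
        except Exception as e: print(n,lo,hi,'none')
rect("tray",np.s_[203:270,138:200],15,32)
rect("base",np.s_[140:222,232:295],6,16)
rect("post",np.s_[105:160,232:280],280,330)
rect("arm",np.s_[120:200,240:280],200,265)
w=W[150:192,250:275]; 
for v in range(150,194,3): print(v,[tuple(W[v,u].round(0)) for u in (258,261,264)])
c=np.hstack([cv2.resize(p[160:262,340:410],None,fx=5.5,fy=5.5,interpolation=3),cv2.resize(p[110:212,232:302],None,fx=5.5,fy=5.5,interpolation=3)])
cv2.imwrite("pics/crop1.png",c); print(c.shape)
E
```

```text
table z [array([852. , 229.7,  -4.1]), array([258.9,  -8.5,   4.6]), array([ 663.7, -363.1,   -3.7]), array([ 42.8, 490.9,  -4.8])]
A(15, 60) 662 [ 581.5 -289.1] [79.  91.7] 86.7 medz 31.0
A(15, 30) 304 [ 581.5 -289.3] [78.5 91.7] 86.7 medz 23.7
A(30, 60) 358 [ 580.4 -289. ] [90.3 78.2] 0.9 medz 34.5
A(85, 115) 76 [ 580.5 -289.4] [78.7 11.9] 88.1 medz 101.1
A(115, 165) 68 [ 580.7 -289.6] [14.7 20. ] 86.3 medz 152.7
B(15, 60) 164 [ 419.3 -243. ] [55.3 50.2] 28.1 medz 21.6
B(15, 30) 155 [ 419.4 -243. ] [55.3 50.1] 28.1 medz 21.4
B(30, 60) 9 [ 418.9 -228.7] [17.  42.8] 80.9 medz 38.4
B(85, 115) 46 [ 420.7 -245.2] [11.  54.8] 28.4 medz 90.3
B(115, 165) 54 [ 420.6 -245.4] [19.5 14.7] 31.7 medz 141.9
tray 355 [435.8 309.5] [131.6 150.9] 87.4 medz 23.0
base 2108 [604.2  36.6] [236.5 175. ] 0.5 medz 9.7
post 406 [677.7  54.4] [41.5 55.9] 7.7 medz 298.7
arm 525 [609.   44.6] [155.1  61.7] 8.1 medz 238.7
150 [(np.float64(629.0), np.float64(42.0), np.float64(242.0)), (np.float64(662.0), np.float64(40.0), np.float64(122.0)), (np.float64(663.0), np.float64(32.0), np.float64(117.0))]
153 [(np.floa
[... 1768 characters left out ...]
(551.0), np.float64(43.0), np.float64(217.0)), (np.float64(550.0), np.float64(35.0), np.float64(221.0)), (np.float64(nan), np.float64(nan), np.float64(nan))]
186 [(np.float64(540.0), np.float64(42.0), np.float64(230.0)), (np.float64(540.0), np.float64(35.0), np.float64(232.0)), (np.float64(539.0), np.float64(27.0), np.float64(236.0))]
189 [(np.float64(575.0), np.float64(54.0), np.float64(16.0)), (np.float64(576.0), np.float64(45.0), np.float64(12.0)), (np.float64(575.0), np.float64(37.0), np.float64(14.0))]
192 [(np.float64(568.0), np.float64(54.0), np.float64(10.0)), (np.float64(568.0), np.float64(45.0), np.float64(9.0)), (np.float64(568.0), np.float64(37.0), np.float64(5.0))]
(561, 770, 3)
```

View pics/crop1.png

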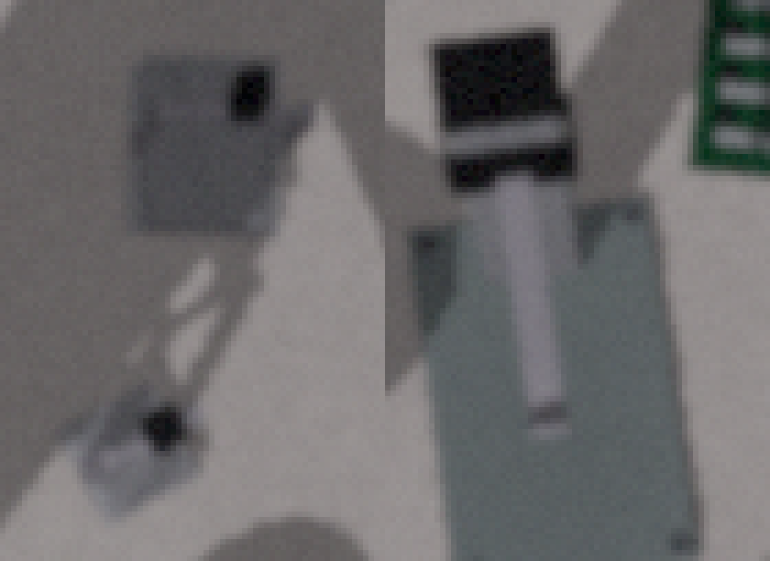

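The crop shows the larger heatsink with its grip block at (250,95), the smaller one at (165,425) below left, and the hook strip with its V near (548,415). A measures 90x79 with its bar at 101, so it is the larger. I'll refine the scale pose with both cameras and get the force baseline.

```bash
cat >> h.py <<'E'
def avg(n,k):
    D=[];F=[]
    for i in range(k):
        p,d=snapshot(n); d=d.copy(); d[d<=0]=np.nan; D.append(d); o=readout.get_obs(); F.append(np.r_[o['ft_force'],o['moment'],o['joint_efforts'],o['position']])
    F=np.array(F); return p,np.nan_to_num(np.nanmedian(D,0)),F.mean(0),F.std(0)
def pose():
    o=readout.get_obs(); q=o['orientation']; M=R.from_quat(np.r_[q[1:],q[0]]).as_matrix(); return o['position'],M
def go(x,y,z,yaw):
    "tool shift (m) and turn for TCP target, yaw = direction of tool x in degrees"
    p,M=pose(); s=M.T@(np.array([x,y,z])-p)/1000
    return s.round(4),np.radians((np.degrees(np.arctan2(M[1,0],M[0,0]))-yaw)).round(3),M.round(4)[:,2]
E
python3 - <<'E'
import warnings; warnings.simplefilter('ignore')
from h import *
p,d,F,S=avg("top",8); np.save("topa.npy",d); np.save("base.npy",F)
print(F[:3].round(3),S[:3].round(3))
W=cloud("top",d)
_,d2,_,_=avg("scene",4); W2=cloud("scene",d2)
for n,w in(("top",W),("scene",W2)):
    w=w.reshape(-1,3)
    def sel(x0,x1,y0,y1,z0,z1): return w[(w[:,0]>x0)&(w[:,0]<x1)&(w[:,1]>y0)&(w[:,1]<y1)&(w[:,2]>z0)&(w[:,2]<z1)]
    t=sel(640,720,0,110,292,308); r=cv2.minAreaRect(t[:,:2].astype(np.float32)); print(n,'posttop',len(t),t[:,2].mean(),np.round(r[0],1),np.round(r[1],1),r[2])
    b=sel(470,730,-60,140,7,14); 
    if n=='top': r=cv2.minAreaRect(b[:,:2].astype(np.float32)); print('base',np.round(r[0],1),np.round(r[1],1),r[2])
    a=sel(525,640,0,90,205,260)
    cv=np.polyfit(a[:,0],a[:,1],1); print('strip',len(a),np.degrees(np.arctan(cv[0])),np.polyval(cv,550))
    for x in range(528,592,4):
        k=a[abs(a[:,0]-x)<2]
        if len(k): print(x,len(k),k[:,1].mean().round(1),k[:,2].mean().round(1),k[:,2].min().round(1),k[:,2].max().round(1))
    g=sel(550,610,-320,-260,140,165); print('grip',len(g),g.mean(0).round(1),(g.max(0)+g.min(0)).round(1)/2)
    g=sel(550,610,-340,-240,92,110); print('bar',len(g),g.mean(0).round(1),(g.max(0)+g.min(0)).round(1)/2)
print(go(580.7,-289.5,230,-1.5))
E
```

```text
[-0.191  0.272  0.096] [0.328 0.439 0.45 ]
top posttop 387 298.8086826083819 [678.   54.5] [39.8 55.9] 7.797482967376709
base [608.9  24.3] [213.8 169.8] 8.009443283081055
strip 277 7.897177570914713 36.508243481059836
532 7 36.1 236.9 235.2 237.7
536 8 34.1 236.2 233.5 238.2
540 7 34.9 231.6 229.3 233.5
544 7 35.2 226.8 224.3 228.8
548 8 36.4 221.0 218.0 224.3
552 11 36.2 219.1 216.1 222.1
556 14 37.7 225.5 223.4 230.8
560 15 37.7 230.6 226.4 236.6
564 10 37.7 236.2 232.9 238.3
568 13 39.0 238.7 236.5 242.0
572 9 40.2 238.3 236.7 240.6
576 12 39.3 237.8 235.7 240.8
580 12 40.9 238.8 237.2 240.8
584 6 40.9 237.9 237.2 238.8
588 14 42.2 238.3 236.7 239.5
grip 47 [ 579.8 -289.   153.5] [ 580.6  -289.25  150.05]
bar 74 [ 580.9 -287.4  101.8] [ 580.3 -289.1   99.4]
scene posttop 272 298.1112456770719 [681.3  58.5] [40. 56.] 8.308914184570312
strip 203 7.482881530528843 41.48541049858369
536 5 41.7 236.6 235.0 238.0
540 15 39.3 232.8 225.9 237.1
544 17 39.2 227.5 218.7 232.8
548 14 40.7 221.4 214.2 225.9
552 5 43.7 217.6 213.0 220.8
556 4 45.6 218.8 216.1 222.3
560 7 44.8 223.6 218.6 228.0
564 5 47.8 233.1 227.1 237.2
568 6 42.4 237.2 234.4 238.5
572 7 43.3 237.6 236.2 238.1
576 7 43.7 237.0 234.0 238.0
580 9 46.6 237.0 233.1 239.1
584 5 45.5 237.4 234.7 238.5
588 7 45.6 238.0 237.2 239.0
grip 40 [ 585.5 -282.6  149.1] [ 584.6  -284.95  147.65]
bar 54 [ 586.1 -279.2  100.7] [ 586.15 -285.    100.95]
(array([ 0.4098, -0.0469, -0.0371]), np.float64(0.451), array([-0.e+00,  1.e-04, -1.e+00]))
```

Emit:
arm_command(
  targets=[
    [[0.03,-0.003,-0.01],0.03,0.06],
    [[0.08,-0.009,-0.02],0.09,0.06],
    [[0.13,-0.015,-0.03],0.14,0.06],
    [[0.18,-0.021,-0.037],0.2,0.06],
    [[0.23,-0.027,-0.037],0.25,0.06],
    [[0.28,-0.033,-0.037],0.31,0.06],
    [[0.33,-0.038,-0.037],0.37,0.06],
    [[0.375,-0.044,-0.037],0.42,0.06],
    [[0.403,-0.047,-0.037],0.445,0.06],
    [[0.412,-0.048,-0.037],0.451,0.06],
    [[0.412,-0.048,-0.037],0.451,0.06],
    [[0.412,-0.048,-0.037],0.451,0.06],
  ],
)

```text
clock: 2.2
position: [581.5, -288.4, 230.1]
orientation: [0.0, 1.0, -0.013, 0.0]
ft_force: [0.7, -0.2, 0.6]
finger_gap: 60.1
finger_force: 0.0
```

```bash
python3 - <<'E'
from h import *
p,d,F,S=avg("scene",8); np.save("base2.npy",F); print(F[:3].round(3),S[:3].round(3),F[-3:].round(1)); print(go(582.5,-287.3,125,-1.5))
cv2.imwrite("pics/s2.png",cv2.resize(p[120:260,160:330],None,fx=4.5,fy=4.2,interpolation=3))
E
```

```text
[ 0.19  -0.206  0.159] [0.488 0.476 0.405] [ 581.9 -288.   230.1]
(array([ 0.0003, -0.0004,  0.1049]), np.float64(-0.0), array([ 1.e-04, -0.e+00, -1.e+00]))
```

View pics/s2.png

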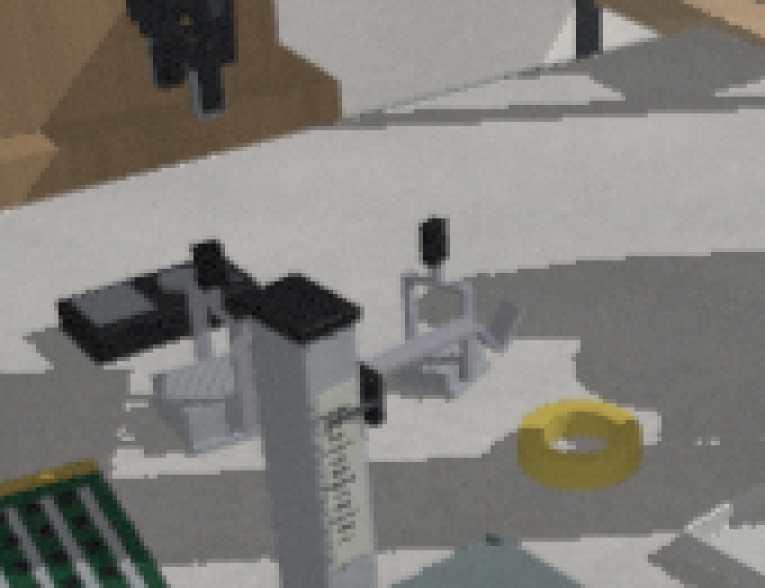

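The picture shows the fingers at (190,60) straight above the larger heatsink's grip block at (207,262). Next I descend and close.

Emit:
arm_command(
  targets=[
    [[0,0,0.02],0,0.06],
    [[0,0,0.045],0,0.06],
    [[0,0,0.065],0,0.06],
    [[0,0,0.08],0,0.06],
    [[0,0,0.092],0,0.06],
    [[0,0,0.1],0,0.06],
    [[0,0,0.105],0,0.06],
    [[0,0,0.105],0,0.06],
    [[0,0,0.105],0,0.03],
    [[0,0,0.105],0,0.005],
    [[0,0,0.105],0,0.005],
    [[0,0,0.105],0,0.005],
    [[0,0,0.105],0,0.005],
    [[0,0,0.105],0,0.005],
    [[0,0,0.105],0,0.005],
  ],
  force=50,
)

```text
clock: 4.47
position: [582.3, -287.6, 124.9]
orientation: [-0.0, 1.0, -0.013, 0.0]
ft_force: [-0.4, -0.6, -0.3]
finger_gap: 5.2
finger_force: 0.0
```

```bash
python3 - <<'E'
from h import *
p,d=snapshot("scene"); t,dt=snapshot("top"); np.save("t3.npy",dt)
a=cv2.resize(p[130:240,170:260],(400,489),interpolation=3); b=cv2.resize(t[150:260,335:425],(400,489),interpolation=3)
cv2.imwrite("pics/s3.png",np.hstack([a,b]))
W=cloud("scene",d); w=W[150:225,190:240].reshape(-1,3)
for lo,hi in((92,110),(118,165)): 
    g=w[(w[:,2]>lo)&(w[:,2]<hi)&(abs(w[:,1]+287)<60)&(abs(w[:,0]-582)<60)]; print(len(g),g.mean(0).round(1),g.min(0).round(1),g.max(0).round(1))
E
```

```text
52 [ 586.3 -278.5  100.6] [ 581.1 -326.2   92.1] [ 591.1 -243.2  109. ]
83 [ 586.  -281.6  140.8] [ 574.3 -291.9  119.6] [ 596.  -275.4  165. ]
```

View pics/s3.png

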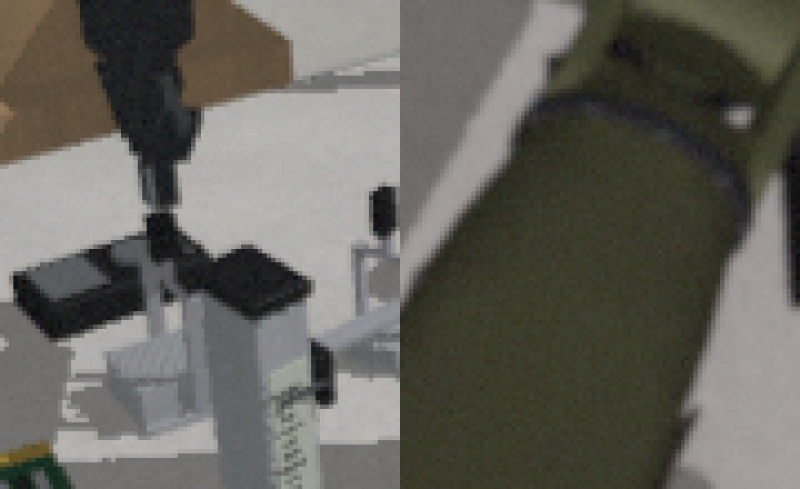

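The scene crop shows the finger ends at (160,205), right at the block top (160,215), with nothing gripped. I'll measure where the fingers really are.

```bash
python3 - <<'E'
from h import *
p,d=snapshot("scene"); W=cloud("scene",d); w=W[100:215,170:250].reshape(-1,3); o=readout.get_obs(); print(o['position'],o['joints'].round(3),o['finger_gap'],o['ft_force'])
w=w[(abs(w[:,1]+285)<80)&(abs(w[:,0]-582)<80)]
for z in range(110,290,8):
    g=w[abs(w[:,2]-z)<4]
    if len(g): print(z,len(g),g.mean(0).round(1),g.min(0).round(0),g.max(0).round(0))
for v in range(165,200,2): print(v,[tuple(W[v,u].round(0).astype(int)) for u in range(202,212,3)])
E
```

```text
[ 582.2790772  -287.59310289  124.88912821] [-0.515  0.578  1.286 -0.     1.278  1.082] 5.0810589670360615 [-0.53299658 -0.0078641   0.59779347]
110 6 [ 585.9 -284.2  110.1] [ 583. -288.  107.] [ 588. -280.  114.]
118 9 [ 584.7 -282.7  118.9] [ 575. -287.  114.] [ 593. -279.  122.]
126 13 [ 586.5 -281.1  126.2] [ 575. -289.  123.] [ 596. -277.  130.]
134 15 [ 587.  -281.2  133.5] [ 578. -291.  130.] [ 595. -274.  138.]
142 18 [ 586.8 -281.   141.8] [ 576. -290.  138.] [ 596. -275.  146.]
150 18 [ 585.2 -281.6  150.9] [ 575. -294.  147.] [ 595. -276.  154.]
158 7 [ 587.4 -283.9  155.1] [ 580. -290.  154.] [ 594. -275.  156.]
166 15 [ 587.3 -279.4  166.2] [ 573. -292.  163.] [ 594. -272.  170.]
174 18 [ 584.6 -273.5  174.3] [ 573. -291.  170.] [ 594. -267.  177.]
182 19 [ 588.6 -276.2  182.2] [ 578. -296.  178.] [ 594. -266.  185.]
190 20 [ 585.2 -273.6  189.8] [ 572. -292.  186.] [ 593. -265.  194.]
198 15 [ 587.2 -276.8  196.4] [ 578. -298.  194.] [ 594. -265.  199.]
206 17 [ 591.6 -281.5  207.3] [ 579. -314.  203.] [ 596. -251.  210.]
214 36 [ 588.9 -272.5  213.8] [ 573. -322.  210.
[... 3459 characters left out ...]
t64(-323), np.int64(80)), (np.int64(584), np.int64(-282), np.int64(101)), (np.int64(518), np.int64(-414), np.int64(16))]
195 [(np.int64(591), np.int64(-321), np.int64(77)), (np.int64(581), np.int64(-319), np.int64(75)), (np.int64(588), np.int64(-277), np.int64(97)), (np.int64(584), np.int64(-261), np.int64(104))]
197 [(np.int64(557), np.int64(-409), np.int64(15)), (np.int64(581), np.int64(-320), np.int64(67)), (np.int64(533), np.int64(-412), np.int64(5)), (np.int64(589), np.int64(-251), np.int64(102))]
199 [(np.int64(555), np.int64(-417), np.int64(2)), (np.int64(580), np.int64(-325), np.int64(56)), (np.int64(535), np.int64(-409), np.int64(-1)), (np.int64(594), np.int64(-241), np.int64(102))]
```

```bash
python3 - <<'E'
from h import *
W=cloud("scene",np.load("scene.npy")); w=W[50:125,235:290].reshape(-1,3)
w=w[(np.hypot(w[:,0]-226,w[:,1]+501)<90)]
print(len(w), np.sort(w[:,2])[:30].round(0))
for z in range(180,320,8):
    g=w[abs(w[:,2]-z)<4]
    if len(g): print(z,len(g),g.mean(0).round(1),g.min(0).round(0),g.max(0).round(0))
E
```

```text
1342 [242. 243. 243. 244. 244. 244. 245. 245. 246. 247. 249. 249. 249. 250.
 250. 250. 250. 251. 251. 252. 253. 253. 253. 253. 253. 254. 254. 255.
 255. 256.]
244 10 [ 235.1 -513.8  244.4] [ 197. -545.  242.] [ 255. -450.  247.]
252 22 [ 230.6 -493.1  252.3] [ 201. -544.  249.] [ 258. -444.  256.]
260 25 [ 227.5 -488.6  259.9] [ 198. -549.  256.] [ 257. -442.  264.]
268 23 [ 228.6 -491.4  267.8] [ 199. -546.  264.] [ 257. -442.  272.]
276 25 [ 231.3 -500.   275.2] [ 199. -549.  272.] [ 259. -445.  279.]
284 20 [ 235.7 -502.6  283.5] [ 198. -551.  280.] [ 260. -440.  287.]
292 53 [ 228.4 -486.5  292.5] [ 191. -566.  288.] [ 268. -426.  296.]
300 55 [ 228.5 -490.8  300. ] [ 188. -567.  296.] [ 267. -423.  304.]
308 74 [ 229.1 -489.3  308.1] [ 184. -565.  305.] [ 268. -429.  312.]
316 65 [ 230.4 -489.2  315.9] [ 188. -561.  312.] [ 266. -428.  320.]
```

The camera shows the fingertips at z≈162 while the reported TCP is 125. At the start it was 242 seen against about 206 expected. So the real tips sit about 37 mm above the reported TCP. I'll open, go down 37 mm more and close.

Emit:
arm_command(
  targets=[
    [[0,0,0],0,0.05],
    [[0,0,0],0,0.05],
    [[0,0,0],0,0.05],
    [[0,0,0],0,0.05],
    [[0,0,0.01],0,0.05],
    [[0,0,0.02],0,0.05],
    [[0,0,0.03],0,0.05],
    [[0,0,0.035],0,0.05],
    [[0,0,0.037],0,0.05],
    [[0,0,0.037],0,0.05],
    [[0,0,0.037],0,0.03],
    [[0,0,0.037],0,0.01],
    [[0,0,0.037],0,0.005],
    [[0,0,0.037],0,0.005],
    [[0,0,0.037],0,0.005],
    [[0,0,0.037],0,0.005],
  ],
  force=50,
)

```text
clock: 6.62
position: [582.3, -287.7, 88.0]
orientation: [0.0, 1.0, -0.013, 0.0]
ft_force: [0.7, -1.9, 1.4]
finger_gap: 13.1
finger_force: 50.0
```

Gripped. I'll lift slowly, then weigh it.

Emit:
arm_command(
  targets=[
    [[0,0,-0.002],0,0.005],
    [[0,0,-0.006],0,0.005],
    [[0,0,-0.014],0,0.005],
    [[0,0,-0.03],0,0.005],
    [[0,0,-0.05],0,0.005],
    [[0,0,-0.075],0,0.005],
    [[0,0,-0.1],0,0.005],
    [[0,0,-0.125],0,0.005],
    [[0,0,-0.143],0,0.005],
    [[0,0,-0.152],0,0.005],
    [[0,0,-0.155],0,0.005],
    [[0,0,-0.155],0,0.005],
    [[0,0,-0.155],0,0.005],
  ],
)

```text
clock: 8.25
position: [582.1, -287.5, 242.0]
orientation: [-0.0, 1.0, -0.013, -0.001]
ft_force: [0.2, -0.3, -6.5]
finger_gap: 13.5
finger_force: 49.0
```

```bash
python3 - <<'E'
from h import *
p,d,F,S=avg("scene",20); np.save("load.npy",F); b=np.load("base2.npy"); b0=np.load("base.npy")
print('empty',b0[:3],b[:3],'load',F[:3].round(3),S[:3].round(3),'moment',F[3:6].round(3),F[-3:].round(1))
W=cloud("scene",d).reshape(-1,3)
for lo,hi in((245,266),(270,312)):
    g=W[(W[:,2]>lo)&(W[:,2]<hi)&(abs(W[:,1]+287)<50)&(abs(W[:,0]-582)<40)]; print(len(g),g.mean(0).round(1),g.min(0).round(1),g.max(0).round(1))
# V target: bar-V relative; V=(552.5,38.7), yaw 7.9; standoff 90
u=np.array([np.cos(np.radians(7.9)),np.sin(np.radians(7.9))]); V=np.array([552.5,38.7])
s=V-90*u; print(s,go(*s,F[-1],7.9))
E
```

```text
empty [-0.19078295  0.27186391  0.095946  ] [ 0.18965388 -0.20592005  0.15887245] load [ 0.194 -0.152 -6.026] [0.339 0.393 0.561] moment [ 0.005  0.018 -0.008] [ 582.2 -287.6  242.8]
62 [ 585.8 -277.9  255. ] [ 577.7 -324.3  245.3] [ 591.2 -244.9  265.5]
106 [ 587.2 -274.3  294.6] [ 571.5 -298.1  270.9] [ 594.4 -263.9  312. ]
[463.35414831  26.32999086] (array([-1.271e-01, -3.107e-01,  1.000e-04]), np.float64(-0.164), array([-0.e+00,  1.e-04, -1.e+00]))
```

Weight is about 6.1 N, so the expected sink is about 74 mm. Moving to 90 mm before the V.

Emit:
arm_command(
  targets=[
    [[-0.004,-0.01,0],-0.005,0.005],
    [[-0.013,-0.032,0],-0.017,0.005],
    [[-0.027,-0.065,0],-0.034,0.005],
    [[-0.042,-0.103,0],-0.054,0.005],
    [[-0.058,-0.142,0],-0.075,0.005],
    [[-0.074,-0.181,0],-0.096,0.005],
    [[-0.09,-0.22,0],-0.116,0.005],
    [[-0.104,-0.255,0],-0.134,0.005],
    [[-0.116,-0.284,0],-0.15,0.005],
    [[-0.123,-0.302,0],-0.159,0.005],
    [[-0.127,-0.311,0],-0.164,0.005],
    [[-0.127,-0.311,0],-0.164,0.005],
    [[-0.127,-0.311,0],-0.164,0.005],
  ],
)

```text
clock: 10.88
position: [463.6, 26.1, 242.9]
orientation: [0.0, 0.998, 0.069, 0.0]
ft_force: [0.2, -0.7, -5.8]
finger_gap: 13.2
finger_force: 49.2
```

```bash
python3 - <<'E'
from h import *
p,d,F,S=avg("scene",6); print(F[:3].round(2),F[-3:].round(1))
W=cloud("scene",d); w=W.reshape(-1,3)
g=w[(w[:,2]>247)&(w[:,2]<263)&(abs(w[:,1]-28)<45)&(abs(w[:,0]-465)<30)]; print('bar',len(g),g.mean(0).round(1),g.min(0).round(1),g.max(0).round(1)); c=np.polyfit(g[:,1],g[:,0],1); print(np.degrees(np.arctan(c[0])),np.polyval(c,28))
cv2.imwrite("pics/s4.png",cv2.resize(p[120:300,190:350],None,fx=3.3,fy=3.3,interpolation=3))
print(go(552.5,38.7,F[-1],7.9),go(552.5,38.7,139,7.9)[0])
E
```

```text
[-0.29  0.14 -5.97] [463.6  26.2 242.8]
bar 96 [466.8  32.8 255.6] [453.7 -12.1 247.2] [476.6  68.8 262. ]
-8.383711874391997 467.47221081125025
(array([ 0.0898, -0.    ,  0.    ]), np.float64(-0.001), array([-1.e-04, -0.e+00, -1.e+00])) [ 0.0898 -0.      0.1038]
```

View pics/s4.png

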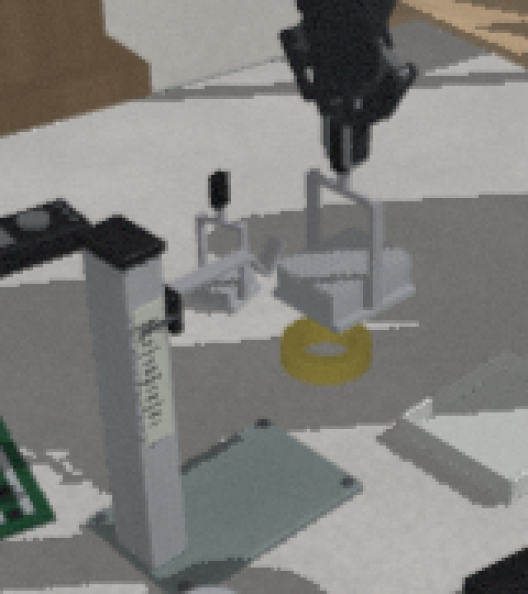

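The heatsink hangs at (345,270) with its bar lined up above and in front of the hook tip at (270,255). Moving in level, then down to just above the V.

Emit:
arm_command(
  targets=[
    [[0.003,0,0],0,0.005],
    [[0.01,0,0],0,0.005],
    [[0.02,0,0],0,0.005],
    [[0.032,0,0],0,0.005],
    [[0.044,0,0],0,0.005],
    [[0.056,0,0],0,0.005],
    [[0.068,0,0],0,0.005],
    [[0.078,0,0],0,0.005],
    [[0.085,0,0],0,0.005],
    [[0.088,0,0],0,0.005],
    [[0.0895,0,0],0,0.005],
    [[0.0895,0,0.002],0,0.005],
    [[0.0895,0,0.007],0,0.005],
    [[0.0895,0,0.013],0,0.005],
    [[0.0895,0,0.018],0,0.005],
    [[0.0895,0,0.021],0,0.005],
    [[0.0895,0,0.023],0,0.005],
    [[0.0895,0,0.023],0,0.005],
  ],
)

```text
clock: 13.42
position: [552.1, 38.9, 219.8]
orientation: [0.0, 0.998, 0.069, -0.0]
ft_force: [0.0, 0.6, -5.2]
finger_gap: 12.9
finger_force: 49.2
```

```bash
python3 - <<'E'
from h import *
p,d,F,S=avg("scene",6); print(F[:3].round(2),F[3:6].round(3),F[-3:].round(1))
cv2.imwrite("pics/s5.png",cv2.resize(p[130:250,200:320],None,fx=5,fy=5,interpolation=3))
E
```

```text
[ 0.18 -0.12 -6.07] [0.009 0.007 0.018] [552.2  38.9 220. ]
```

View pics/s5.png

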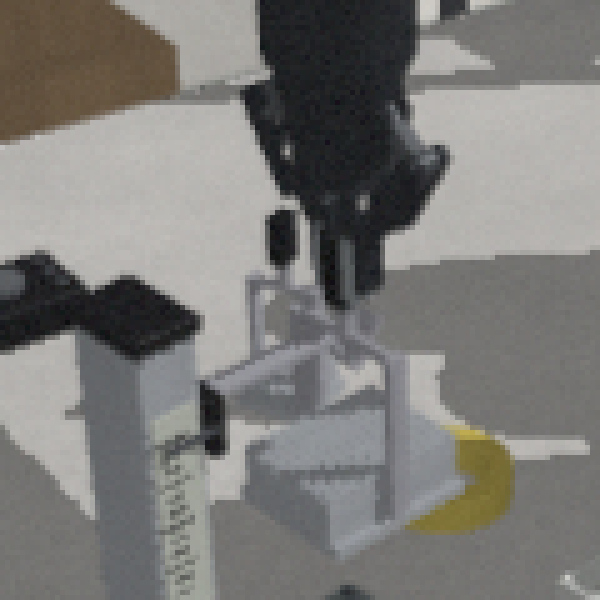

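The bar at (345,330) sits in the mouth of the V, no contact force yet. Easing down.

Emit:
arm_command(
  targets=[
    [[0,0,0.001],0,0.005],
    [[0,0,0.0025],0,0.005],
    [[0,0,0.004],0,0.005],
    [[0,0,0.0055],0,0.005],
    [[0,0,0.007],0,0.005],
    [[0,0,0.0085],0,0.005],
    [[0,0,0.01],0,0.005],
    [[0,0,0.0115],0,0.005],
    [[0,0,0.013],0,0.005],
    [[0,0,0.015],0,0.005],
    [[0,0,0.0175],0,0.005],
    [[0,0,0.02],0,0.005],
    [[0,0,0.0225],0,0.005],
    [[0,0,0.025],0,0.005],
    [[0,0,0.0275],0,0.005],
    [[0,0,0.03],0,0.005],
    [[0,0,0.032],0,0.005],
    [[0,0,0.034],0,0.005],
    [[0,0,0.035],0,0.005],
    [[0,0,0.035],0,0.005],
  ],
)

```text
clock: 16.23
position: [552.1, 39.0, 184.8]
orientation: [-0.0, 0.998, 0.069, -0.0]
ft_force: [-1.0, 0.6, -4.0]
finger_gap: 13.1
finger_force: 49.4
```

```bash
python3 - <<'E'
from h import *
p,d,F,S=avg("scene",10); print(F[:3].round(2),F[3:6].round(3),F[-3:].round(1))
E
```

```text
[-1.79 -0.25 -3.57] [-0.051  0.404 -0.02 ] [552.1  38.9 184.9]
```

Fx is -1.8 N, so the bar is bearing on the +x wall. I'll back off in x slowly.

Emit:
arm_command(
  targets=[
    [[-0.0003,0,0],0,0.005],
    [[-0.0006,0,0],0,0.005],
    [[-0.0009,0,0],0,0.005],
    [[-0.0012,0,0],0,0.005],
    [[-0.0015,0,0],0,0.005],
    [[-0.0015,0,0],0,0.005],
  ],
)

```text
clock: 17.48
position: [550.6, 38.7, 184.9]
orientation: [-0.0, 0.998, 0.069, -0.0]
ft_force: [-2.0, 0.7, -3.9]
finger_gap: 13.2
finger_force: 49.4
```

```bash
python3 - <<'E'
from h import *
p,d,F,S=avg("scene",12); print(F[:3].round(2),F[3:6].round(3),F[-3:].round(1))
E
```

```text
[-1.87 -0.44 -3.88] [-0.062  0.389  0.011] [550.6  38.7 184.9]
```

Emit:
arm_command(
  targets=[
    [[-0.0005,0,0],0,0.005],
    [[-0.001,0,0],0,0.005],
    [[-0.0015,0,0],0,0.005],
    [[-0.002,0,0],0,0.005],
    [[-0.0025,0,0],0,0.005],
    [[-0.003,0,0],0,0.005],
    [[-0.003,0,0],0,0.005],
  ],
)

```text
clock: 18.95
position: [548.9, 38.4, 185.6]
orientation: [0.0, 0.998, 0.069, 0.002]
ft_force: [9.9, 1.5, -4.2]
finger_gap: 13.2
finger_force: 49.4
```

```bash
python3 - <<'E'
from h import *
p,d,F,S=avg("scene",12); print(F[:3].round(2),F[3:6].round(3),F[-3:].round(1))
W=cloud("scene",d); w=W.reshape(-1,3)
for x in range(524,600,4):
    k=w[(abs(w[:,0]-x)<2)&(w[:,1]>28)&(w[:,1]<62)&(w[:,2]>175)&(w[:,2]<230)]
    if len(k): print(x,len(k),np.sort(k[:,2]).round(0).astype(int)[-25:])
cv2.imwrite("pics/s6.png",cv2.resize(p[155:235,220:310],None,fx=7,fy=7,interpolation=3))
E
```

```text
[ 8.99  0.82 -3.79] [ 0.168 -1.787  0.009] [548.9  38.4 185.5]
536 3 [208 208 210]
540 11 [200 203 204 204 206 206 207 207 208 210 222]
544 7 [196 199 199 201 202 202 224]
548 11 [190 200 200 200 200 204 205 210 212 216 222]
552 26 [189 191 195 196 197 198 199 199 199 200 200 200 200 200 201 204 208 210
 213 219 225 225 228 230 230]
556 28 [194 195 197 198 199 199 200 200 201 203 203 204 205 206 208 209 209 210
 212 212 215 221 224 227 230]
560 23 [193 194 197 200 218 219 220 221 221 222 223 223 224 224 226 226 226 228
 228 229 229 230 230]
564 3 [199 202 205]
568 7 [207 209 210 210 211 211 211]
572 7 [208 210 211 211 211 211 211]
576 7 [208 211 211 211 211 211 211]
580 5 [209 211 211 211 211]
584 7 [208 210 210 211 211 211 211]
588 8 [207 210 210 211 211 211 211 211]
592 7 [209 210 210 210 211 211 211]
596 5 [208 210 210 211 211]
```

View pics/s6.png

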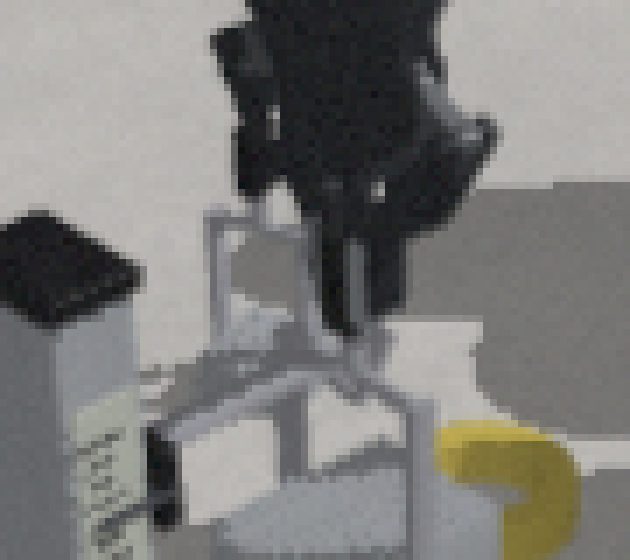

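The bar now bears on the tip-side wall (fx +9). The hook arm is at 211, so it has sunk 27 mm, which matches the bar being home. I'll go back about 1.3 mm to relax.

Emit:
arm_command(
  targets=[
    [[0.0003,0,0],0,0.005],
    [[0.0006,0,0],0,0.005],
    [[0.0009,0,0],0,0.005],
    [[0.0012,0,0],0,0.005],
    [[0.0013,0,0],0,0.005],
    [[0.0013,0,0],0,0.005],
  ],
)

```text
clock: 20.3
position: [549.1, 38.5, 184.9]
orientation: [0.0, 0.998, 0.069, 0.0]
ft_force: [5.3, -1.0, -4.4]
finger_gap: 13.5
finger_force: 49.5
```

```bash
python3 - <<'E'
from h import *
p,d,F,S=avg("scene",8); print(F[:3].round(2),F[3:6].round(3),F[-3:].round(1))
E
```

```text
[ 5.3  -0.42 -3.4 ] [-0.105 -1.03   0.022] [549.1  38.4 185. ]
```

Emit:
arm_command(
  targets=[
    [[0.0003,0,0],0,0.005],
    [[0.0006,0,0],0,0.005],
    [[0.0008,0,0],0,0.005],
    [[0.0008,0,0],0,0.005],
  ],
)

```text
clock: 21.2
position: [549.4, 38.6, 184.7]
orientation: [0.0, 0.998, 0.069, -0.0]
ft_force: [-0.0, -2.1, -3.8]
finger_gap: 12.9
finger_force: 49.4
```

```bash
python3 - <<'E'
from h import *
p,d,F,S=avg("scene",8); print(F[:3].round(2),F[3:6].round(3),F[-3:].round(1))
E
```

```text
[-0.99 -1.46 -3.53] [-0.301  0.242  0.003] [549.5  38.6 184.8]
```

Centred. Lowering 40 of the estimated 46 mm.

Emit:
arm_command(
  targets=[
    [[-0.0002,0,0.001],0,0.005],
    [[-0.0002,0,0.003],0,0.005],
    [[-0.0002,0,0.0055],0,0.005],
    [[-0.0002,0,0.008],0,0.005],
    [[-0.0002,0,0.0105],0,0.005],
    [[-0.0002,0,0.013],0,0.005],
    [[-0.0002,0,0.0155],0,0.005],
    [[-0.0002,0,0.018],0,0.005],
    [[-0.0002,0,0.0205],0,0.005],
    [[-0.0002,0,0.023],0,0.005],
    [[-0.0002,0,0.0255],0,0.005],
    [[-0.0002,0,0.028],0,0.005],
    [[-0.0002,0,0.0305],0,0.005],
    [[-0.0002,0,0.033],0,0.005],
    [[-0.0002,0,0.035],0,0.005],
    [[-0.0002,0,0.037],0,0.005],
    [[-0.0002,0,0.0385],0,0.005],
    [[-0.0002,0,0.0395],0,0.005],
    [[-0.0002,0,0.04],0,0.005],
    [[-0.0002,0,0.04],0,0.005],
  ],
)

```text
clock: 24.1
position: [549.6, 38.6, 144.9]
orientation: [0.0, 0.998, 0.069, 0.0]
ft_force: [-2.7, -0.9, -0.4]
finger_gap: 12.9
finger_force: 49.9
```

```bash
python3 - <<'E'
from h import *
p,d,F,S=avg("scene",20); print(F[:3].round(3),S[:3],F[3:6].round(3),F[-3:].round(2))
W=cloud("scene",d); w=W.reshape(-1,3); k=w[(w[:,0]>572)&(w[:,0]<600)&(w[:,1]>32)&(w[:,1]<60)&(w[:,2]>140)&(w[:,2]<200)]; print(np.percentile(k[:,2],[50,80,90]))
E
```

```text
[-1.607 -1.335 -0.518] [0.48589573 0.45183728 0.51632375] [-0.288  0.361 -0.006] [549.56  38.58 144.91]
[170.22408845 170.45609213 170.58945294]
```

Emit:
arm_command(
  targets=[
    [[-0.0001,0.0002,0.001],0,0.005],
    [[-0.0002,0.0003,0.0025],0,0.005],
    [[-0.0003,0.0004,0.004],0,0.005],
    [[-0.0003,0.0004,0.0055],0,0.005],
    [[-0.0003,0.0004,0.0065],0,0.005],
    [[-0.0003,0.0004,0.0065],0,0.005],
    [[-0.0003,0.0004,0.0065],0,0.005],
  ],
)

```text
clock: 25.98
position: [549.4, 38.3, 138.5]
orientation: [-0.0, 0.998, 0.069, 0.0]
ft_force: [2.3, 3.8, -0.2]
finger_gap: 13.5
finger_force: 50.0
```

```bash
python3 - <<'E'
from h import *
p,d,F,S=avg("scene",22); print(F[:3].round(3),F[3:6].round(3),F[-3:].round(2))
W=cloud("scene",d); w=W.reshape(-1,3); k=w[(w[:,0]>572)&(w[:,0]<600)&(w[:,1]>32)&(w[:,1]<60)&(w[:,2]>140)&(w[:,2]<200)]; print(np.percentile(k[:,2],[50,80,90]))
E
```

```text
[2.37  4.524 0.252] [ 0.867 -0.456  0.002] [549.4   38.2  138.46]
[163.71348543 164.02242165 164.08990003]
```

Vertical balance reached. Relaxing the sideways forces.

Emit:
arm_command(
  targets=[
    [[0.0001,-0.0002,0],0,0.005],
    [[0.0001,-0.0003,0],0,0.005],
    [[0.0001,-0.0003,0],0,0.005],
  ],
  force=30,
)

```text
clock: 27.45
position: [549.4, 38.3, 138.4]
orientation: [0.0, 0.998, 0.069, 0.0]
ft_force: [2.3, 1.4, 0.8]
finger_gap: 13.4
finger_force: 50.0
```

```bash
python3 - <<'E'
from h import *
p,d,F,S=avg("scene",14); print(F[:3].round(3),F[3:6].round(3),F[-3:].round(2))
E
```

```text
[2.272 1.102 0.003] [ 0.194 -0.452  0.   ] [549.36  38.35 138.39]
```

Emit:
arm_command(
  targets=[
    [[0.0002,0,0],0,0.005],
    [[0.0004,0,0],0,0.005],
    [[0.0004,0,0],0,0.005],
    [[0.0004,0,0],0,0.012],
    [[0.0004,0,0],0,0.015],
    [[0.0004,0,0],0,0.018],
    [[0.0004,0,0],0,0.022],
    [[0.0004,0,0],0,0.03],
    [[0.0004,0,0],0,0.04],
    [[0.0004,0,0],0,0.04],
    [[0.0004,0,0],0,0.04],
  ],
  force=20,
)

```text
clock: 29.52
position: [549.8, 38.5, 138.4]
orientation: [-0.0, 0.998, 0.069, 0.0]
ft_force: [-0.4, -0.5, -0.8]
finger_gap: 39.5
finger_force: 0.0
```

```bash
python3 - <<'E'
from h import *
p,d=snapshot("scene"); o=readout.get_obs(); print(o['ft_force'],o['finger_gap'],o['clock'])
W=cloud("scene",d); w=W.reshape(-1,3); k=w[(w[:,0]>572)&(w[:,0]<600)&(w[:,1]>32)&(w[:,1]<60)&(w[:,2]>140)&(w[:,2]<200)]; print(np.percentile(k[:,2],[50,80,90]))
cv2.imwrite("pics/s7.png",cv2.resize(p[150:270,210:330],None,fx=5,fy=5,interpolation=3))
E
```

```text
[ 0.57449119 -0.69190594 -0.44250273] 39.891602565678994 29.575
[164.2257607  165.0889218  165.44680323]
```

View pics/s7.png

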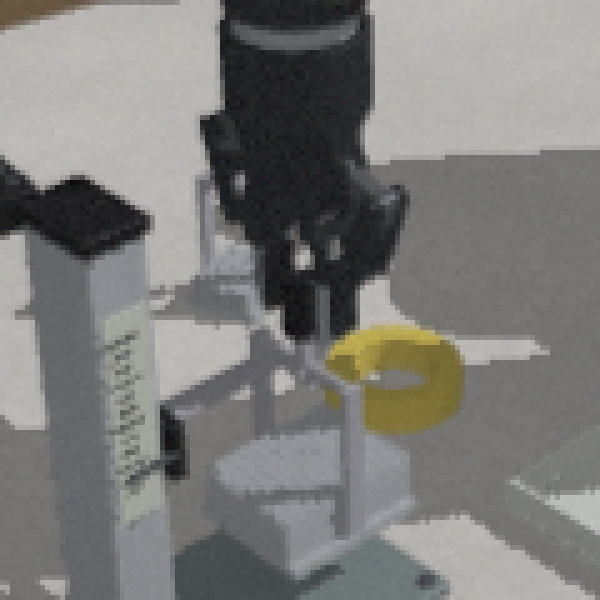

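It hangs free at (310,470) in the V with the fingers open around the block. I'll wait for it to settle.

Emit:
arm_command(
  targets=[
    [[0,0,0],0,0.04],
    [[0,0,0],0,0.04],
    [[0,0,0],0,0.04],
    [[0,0,0],0,0.04],
    [[0,0,0],0,0.04],
    [[0,0,0],0,0.04],
    [[0,0,0],0,0.04],
    [[0,0,0],0,0.04],
    [[0,0,0],0,0.04],
    [[0,0,0],0,0.04],
    [[0,0,0],0,0.04],
    [[0,0,0],0,0.04],
    [[0,0,0],0,0.04],
    [[0,0,0],0,0.04],
    [[0,0,0],0,0.04],
    [[0,0,0],0,0.04],
    [[0,0,0],0,0.04],
    [[0,0,0],0,0.04],
    [[0,0,0],0,0.04],
    [[0,0,0],0,0.04],
  ],
)

```text
clock: 32.08
position: [549.8, 38.5, 138.4]
orientation: [0.0, 0.998, 0.069, 0.0]
ft_force: [-1.0, -0.3, -0.8]
finger_gap: 39.8
finger_force: 0.0
```

```bash
python3 - <<'E'
from h import *
for i in range(6):
    p,d=snapshot("scene")
    w=cloud("scene",d).reshape(-1,3); k=w[(w[:,0]>572)&(w[:,0]<600)&(w[:,1]>32)&(w[:,1]<60)&(w[:,2]>140)&(w[:,2]<200)]
    # block face/upper region motion
    b=w[(w[:,2]>92)&(w[:,2]<150)&(w[:,0]>480)&(w[:,0]<620)&(w[:,1]>-20)&(w[:,1]<100)]
    bb=b[(b[:,2]>70)&(b[:,2]<95)]
    print(np.median(k[:,2]).round(2),b.mean(0).round(2))
    if i: print('diff',np.abs(p.astype(int)-q)[150:270,210:330].mean().round(2),cv2.phaseCorrelate(q[190:270,240:310].mean(2),p[190:270,240:310].mean(2).astype(float)))
    q=p.astype(float)
print(readout.get_obs()['clock'])
E
```

```text
163.86 [552.19  53.89 121.14]
164.08 [551.97  54.26 120.76]
diff 1.89 ((-0.011663698818061619, 0.02812954888649699), 1.0006591849528648)
164.1 [552.1   52.6  120.92]
diff 1.87 ((-0.034127306298579185, -0.020086443192823822), 0.9862555367927056)
163.88 [552.15  53.1  120.67]
diff 1.87 ((0.036346167469595514, 0.04573711933547031), 1.00687568134889)
163.82 [552.29  52.65 120.9 ]
diff 1.89 ((0.02313700378229555, -0.014035262130313697), 1.0077165406038733)
163.98 [552.32  52.99 120.41]
diff 1.89 ((-0.05308282380616447, 0.0121944795383655), 0.9948098800791235)
32.375
```

Still (hook arm steady at 164, image shifts under 0.05 px). Waiting a bit longer for margin, then regripping.

Emit:
arm_command(
  targets=[
    [[0,0,0],0,0.04],
    [[0,0,0],0,0.04],
    [[0,0,0],0,0.04],
    [[0,0,0],0,0.04],
    [[0,0,0],0,0.04],
    [[0,0,0],0,0.04],
    [[0,0,0],0,0.04],
    [[0,0,0],0,0.04],
    [[0,0,0],0,0.04],
    [[0,0,0],0,0.04],
    [[0,0,0],0,0.03],
    [[0,0,0],0,0.022],
    [[0,0,0],0,0.018],
    [[0,0,0],0,0.016],
    [[0,0,0],0,0.014],
    [[0,0,0],0,0.012],
    [[0,0,0],0,0.008],
    [[0,0,0],0,0.005],
    [[0,0,0],0,0.005],
    [[0,0,0],0,0.005],
  ],
  force=50,
)

```text
clock: 34.88
position: [549.8, 38.5, 138.4]
orientation: [0.0, 0.998, 0.069, 0.0]
ft_force: [-0.2, -1.6, 0.9]
finger_gap: 13.5
finger_force: 48.7
```

Emit:
arm_command(
  targets=[
    [[0,0,-0.001],0,0.005],
    [[0,0,-0.0025],0,0.005],
    [[0,0,-0.0045],0,0.005],
    [[0,0,-0.007],0,0.005],
    [[0,0,-0.0095],0,0.005],
    [[0,0,-0.012],0,0.005],
    [[0,0,-0.0145],0,0.005],
    [[0,0,-0.017],0,0.005],
    [[0,0,-0.0195],0,0.005],
    [[0,0,-0.022],0,0.005],
    [[0,0,-0.0245],0,0.005],
    [[0,0,-0.027],0,0.005],
    [[0,0,-0.0295],0,0.005],
    [[0,0,-0.032],0,0.005],
    [[0,0,-0.0345],0,0.005],
    [[0,0,-0.037],0,0.005],
    [[0,0,-0.0395],0,0.005],
    [[0,0,-0.042],0,0.005],
    [[0,0,-0.0445],0,0.005],
    [[0,0,-0.047],0,0.005],
  ],
)

```text
clock: 37.38
position: [549.7, 38.5, 185.5]
orientation: [0.0, 0.998, 0.069, -0.0]
ft_force: [0.8, -1.1, -4.0]
finger_gap: 13.3
finger_force: 48.6
```

```bash
python3 - <<'E'
from h import *
o=readout.get_obs(); print(o['ft_force'],o['moment'],o['position'],o['clock'])
E
```

```text
[ 0.79777283 -1.14897428 -3.95665385] [-0.29046944 -0.13053387  0.00192844] [549.7221178   38.50650635 185.49745523] 37.375
```

Emit:
arm_command(
  targets=[
    [[0,0,-0.0025],0,0.005],
    [[0,0,-0.005],0,0.005],
    [[0,0,-0.0075],0,0.005],
    [[0,0,-0.01],0,0.005],
    [[0,0,-0.0125],0,0.005],
    [[0,0,-0.015],0,0.005],
    [[0,0,-0.0175],0,0.005],
    [[0,0,-0.02],0,0.005],
    [[0,0,-0.022],0,0.005],
    [[0,0,-0.024],0,0.005],
    [[0,0,-0.026],0,0.005],
    [[0,0,-0.028],0,0.005],
    [[0,0,-0.03],0,0.005],
    [[0,0,-0.033],0,0.005],
    [[0,0,-0.037],0,0.005],
    [[0,0,-0.043],0,0.005],
    [[0,0,-0.05],0,0.005],
    [[0,0,-0.055],0,0.005],
    [[0,0,-0.0575],0,0.005],
    [[0,0,-0.0575],0,0.005],
  ],
)

```text
clock: 39.88
position: [549.8, 38.5, 243.0]
orientation: [0.0, 0.998, 0.069, 0.0]
ft_force: [-0.2, 0.6, -5.8]
finger_gap: 13.0
finger_force: 48.7
```

```bash
python3 - <<'E'
from h import *
o=readout.get_obs(); print(o['ft_force'],o['moment'],o['position'],o['clock'])
p,d=snapshot("scene"); w=cloud("scene",d).reshape(-1,3); k=w[(w[:,0]>572)&(w[:,0]<600)&(w[:,1]>32)&(w[:,1]<60)&(w[:,2]>200)&(w[:,2]<245)]; print('arm',np.median(k[:,2]))
k=w[(w[:,0]>530)&(w[:,0]<575)&(w[:,1]>60)&(w[:,1]<90)&(w[:,2]>244)&(w[:,2]<268)]; print('bar side',len(k),k.mean(0) if len(k) else '')
t=w[(w[:,2]>15)&(w[:,2]<32)&(abs(w[:,0]-438)<95)&(abs(w[:,1]-312)<90)]; r=cv2.minAreaRect(t[:,:2].astype(np.float32)); print('tray scene',r)
E
```

```text
[-0.16510012  0.55868543 -5.83604198] [-0.03718874 -0.00565727  0.0589326 ] [549.75241443  38.483654   242.95846042] 39.875
arm 237.86232731997598
bar side 42 [549.12920754  75.23094911 254.01303142]
tray scene ((438.41009521484375, 313.0699462890625), (132.62417602539062, 153.61801147460938), 87.78875732421875)
```

Emit:
arm_command(
  targets=[
    [[-0.003,0,0],0,0.005],
    [[-0.01,0,0],0,0.005],
    [[-0.022,0,0],0,0.005],
    [[-0.038,0,0],0,0.005],
    [[-0.055,0,0],0,0.005],
    [[-0.071,0,0],0,0.005],
    [[-0.083,0,0],0,0.005],
    [[-0.09,-0.004,0],0.003,0.005],
    [[-0.09,-0.02,0],0.013,0.005],
    [[-0.089,-0.047,0],0.03,0.005],
    [[-0.087,-0.082,0],0.05,0.005],
    [[-0.085,-0.12,0],0.075,0.005],
    [[-0.083,-0.16,0],0.1,0.005],
    [[-0.08,-0.198,0],0.125,0.005],
    [[-0.078,-0.232,0],0.146,0.005],
    [[-0.076,-0.26,0],0.164,0.005],
    [[-0.074,-0.278,0],0.175,0.005],
    [[-0.074,-0.286,0],0.18,0.005],
    [[-0.074,-0.286,0],0.18,0.005],
    [[-0.074,-0.286,0],0.18,0.005],
  ],
)

```text
clock: 42.42
position: [437.2, 311.1, 242.9]
orientation: [0.0, 1.0, -0.021, -0.0]
ft_force: [-0.4, -0.9, -5.7]
finger_gap: 13.0
finger_force: 49.2
```

```bash
python3 - <<'E'
from h import *
o=readout.get_obs(); print(o['ft_force'],o['moment'],o['clock'],go(437.2,311.3,96,-2.5))
p,d=snapshot("scene"); cv2.imwrite("pics/s8.png",p[100:380,200:560]); w=cloud("scene",d).reshape(-1,3)
b=w[(w[:,2]>160)&(w[:,2]<195)&(abs(w[:,0]-438)<80)&(abs(w[:,1]-312)<75)]; r=cv2.minAreaRect(b[:,:2].astype(np.float32)); print('block',len(b),r)
lo=w[(abs(w[:,0]-438)<60)&(abs(w[:,1]-312)<60)&(w[:,2]>120)]; print('underside~',np.sort(lo[:,2])[:5])
E
```

```text
[-0.37568702 -0.85099584 -5.721235  ] [ 0.04666923  0.05031284 -0.03525225] 42.425 (array([-1.000e-04, -3.000e-04,  1.469e-01]), np.float64(0.001), array([-0.e+00, -1.e-04, -1.e+00]))
block 1234 ((440.7452087402344, 312.9263000488281), (83.5169448852539, 92.94954681396484), 87.74496459960938)
underside~ [153.91216179 154.14965586 154.29268996 154.79343557 154.94128882]
```

View pics/s8.png

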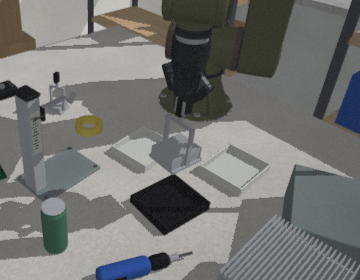

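The block at (175,150) is held over the tray (black, at (170,200)), offset under 3 mm. The underside is at ~155, so the floor is about 151 mm down. Lowering 143 first.

Emit:
arm_command(
  targets=[
    [[0,0,0.003],0,0.005],
    [[0,0,0.01],0,0.005],
    [[0,0,0.022],0,0.005],
    [[0,0,0.038],0,0.005],
    [[0,0,0.056],0,0.005],
    [[0,0,0.074],0,0.005],
    [[0,0,0.092],0,0.005],
    [[0,0,0.108],0,0.005],
    [[0,0,0.12],0,0.005],
    [[0,0,0.129],0,0.005],
    [[0,0,0.135],0,0.005],
    [[0,0,0.139],0,0.005],
    [[0,0,0.142],0,0.005],
    [[0,0,0.143],0,0.005],
    [[0,0,0.144],0,0.005],
    [[0,0,0.145],0,0.005],
    [[0,0,0.146],0,0.005],
    [[0,0,0.147],0,0.005],
    [[0,0,0.148],0,0.005],
    [[0,0,0.148],0,0.005],
  ],
)

```text
clock: 44.98
position: [437.1, 311.6, 94.8]
orientation: [0.0, 1.0, -0.021, -0.0]
ft_force: [0.1, 0.4, -5.7]
finger_gap: 13.3
finger_force: 49.2
```

Emit:
arm_command(
  targets=[
    [[0,0,0.0005],0,0.005],
    [[0,0,0.001],0,0.005],
    [[0,0,0.0015],0,0.005],
    [[0,0,0.002],0,0.005],
    [[0,0,0.0025],0,0.005],
    [[0,0,0.003],0,0.005],
    [[0,0,0.003],0,0.005],
  ],
)

```text
clock: 45.85
position: [437.2, 311.7, 91.9]
orientation: [-0.0, 1.0, -0.021, 0.0]
ft_force: [0.3, -0.0, -6.4]
finger_gap: 13.2
finger_force: 49.4
```

Emit:
arm_command(
  targets=[
    [[0,0,0.0003],0,0.005],
    [[0,0,0.0006],0,0.005],
    [[0,0,0.0009],0,0.005],
    [[0,0,0.001],0,0.005],
    [[0,0,0.001],0,0.005],
  ],
)

```text
clock: 46.48
position: [437.7, 311.7, 91.7]
orientation: [-0.0, 1.0, -0.021, 0.001]
ft_force: [1.5, -2.4, 6.4]
finger_gap: 13.4
finger_force: 51.0
```

Contact made (fz went from -6 to +6). Release and rise.

Emit:
arm_command(
  targets=[
    [[0,0,0],0,0.013],
    [[0,0,0],0,0.018],
    [[0,0,0],0,0.025],
    [[0,0,0],0,0.04],
    [[0,0,0],0,0.045],
    [[0,0,0],0,0.045],
    [[0,0,-0.003],0,0.045],
    [[0,0,-0.01],0,0.045],
    [[0,0,-0.025],0,0.045],
    [[0,0,-0.045],0,0.045],
    [[0,0,-0.07],0,0.045],
    [[0,0,-0.1],0,0.045],
    [[0,0,-0.125],0,0.045],
    [[0,0,-0.14],0,0.045],
    [[0,0,-0.145],0,0.045],
    [[0,0,-0.145],0,0.045],
    [[0,0,-0.145],0,0.045],
    [[0,0,-0.145],0,0.045],
  ],
  force=20,
)

```text
clock: 48.72
position: [437.0, 311.5, 235.3]
orientation: [0.0, 1.0, -0.021, -0.0]
ft_force: [0.0, 0.8, 0.2]
finger_gap: 44.9
finger_force: 0.0
```

```bash
python3 - <<'E'
from h import *
p,d=snapshot("scene"); cv2.imwrite("pics/s9.png",p[100:380,200:560]); w=cloud("scene",d).reshape(-1,3)
b=w[(w[:,2]>34)&(w[:,2]<48)&(abs(w[:,0]-438)<80)&(abs(w[:,1]-312)<75)]; print('block top',cv2.minAreaRect(b[:,:2].astype(np.float32)),np.median(b[:,2]))
g=w[(w[:,2]>150)&(w[:,2]<170)&(abs(w[:,0]-438)<40)&(abs(w[:,1]-312)<40)]; print('grip top',g.mean(0),g[:,2].max())
k=w[(w[:,0]>572)&(w[:,0]<600)&(w[:,1]>32)&(w[:,1]<60)&(w[:,2]>200)&(w[:,2]<245)]; print('hook arm',np.median(k[:,2]),readout.get_obs()['ft_force'],readout.get_obs()['clock'])
E
```

```text
block top ((439.9850769042969, 314.6781921386719), (81.01407623291016, 92.78557586669922), 87.67333221435547) 38.12492752178139
grip top [442.69607283 315.93320487 156.82162544] 162.5420526830535
hook arm 237.8738673845927 [ 0.38490179 -0.6588011   0.1844394 ] 48.775
```

View pics/s9.png

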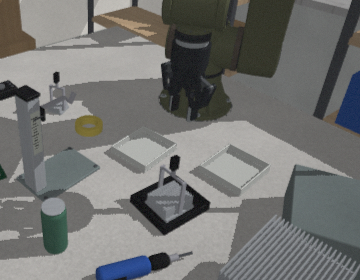

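The heatsink stands flat in the tray at (172,195), the gripper is clear and the hook is up.

```bash
python3 -c "
from h import *
print(robot.finish_job())"
```

```text
the job is handed in; nothing more can be done
None
```

The larger heatsink hung free and still on the hook, was eased off, and now stands flat and released in the black tray; the job is handed in at about 49 s and no verdict was returned.

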